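# Centre and clamp the sample platen, then load the samples

### The arm

A 7-joint arm with a two-finger parallel gripper is mounted at the origin on the work surface. World frame = base frame: x ahead of the robot, y to its left, z up, the work surface at z = 0. Lengths are in m, angles in rad, forces in N, time in s.
With the tool pointing down it reaches from about 0.425 to 0.925 m from the base axis. Payload 6.8 kg.
Tool frame: the origin (TCP) lies at the very end of the fingers, on their centre line; the grasp point (between the pads) lies grasp_offset behind it (grasp_offset is the distance from the TCP to the grasp point, in m); z points along the fingers, y is the direction in which the jaws open and shut (so a half turn about z gives the same grasp; the last joint's range is limited). The gripper opens to 85 mm and grips with 20 to 120 N. Pads are 22 mm wide; open, the fingers measure 114 mm over their backs; the gripper's body (76 mm by 85 mm) begins 54 mm behind the grasp point. The pads swing forward as they close: fully open they stand 13 mm farther back than shut.
Start: joints at [-1.397, 0.477, 0.022, 1.555, -0.011, 1.109, -0.083], TCP at [0.188, 0.648, 0.231] pointing down, gripper open.
Joint ranges: [-2.96, 2.96], [-0.34, 2.1], [-1.41, 1.46], [0.24, 2.44], [-1.37, 4.51], [0.17, 1.92], [-2.96, 2.96]. Speed limits (rad/s): [2.39, 2.39, 3.14, 3.14, 3.14, 3.14, 3.14].

### API

Orientations are given as a unit quaternion [w, x, y, z].
In Python, from station import * gives the robot as it stands.
- The arm moves only by the shell command python3 -m handwheel 'ROWS' [FORCE]. ROWS is JSON, one flat list of numbers, 7 for each row, row after row: the shift along the world's x, y, z in cm, then the turn, a rotation vector about the world's x, y, z in degrees, then the opening, from 0 (shut) to 1 (fully open). In form: [tx, ty, tz, ax, ay, az, fingers, tx, ty, tz, ax, ay, az, fingers, ...]. A call has 1 to 8 rows; each row is the pose to reach, as a shift and turn from the pose measured when the call began; what a row does not reach only later rows make up. A row lasts 1/12 s, in which the tool goes at most 41.7 mm and 7.16 degrees, less where a joint would pass 70% of its speed; a pose out of reach is approached as far as the arm can. A call with a gripper value outside its range is refused whole. The fingers move at their own pace and stop on an object; FORCE is the grip in N (left out, the last holds). Time passes only in rows, so rows that repeat a pose let the fingers close. It gives the time, the measured TCP pose, the force and the opening at its end, in the units of the state.
- get_obs(): the state, without advancing time (a new reading comes with each control period).
- read_camera(name): name is "side" or "top"; returns the picture (384x512x3 uint8, red, green, blue); there is no depth.
- camera_info(name): a dict with "fx", "fy", "cx", "cy" (pixels), "k1" (the pictures are not rectified: a ray, as slopes to the right and down, at radius r is drawn at 1 + k1 r^2 times it, then the intrinsics apply), "R" (3x3) and "t" (3): a world point X has camera coordinates R X + t. Camera axes: x right, y down, z forward; pixel columns grow to the right and rows downward; lengths in m; the calibration is good to about 2 mm. A picture is of the moment at which its call begins. camera_info takes no time and is no camera call.
- hand_in(): hands the job in, once; it reports no verdict.
The state is a dict: "t": time; "q": joint angles; "joint_vel": joint speeds; "joint_torque": joint torques, N m; "eef_pos": TCP position; "tool_rot": TCP orientation; "contact_force": force on the tool from outside, world axes, zero at the start; "torque": the same for the moment, N m; "gripper_width": opening from 0.0 (shut) to 1.0 (fully open).
Only numpy, scipy, OpenCV 4.12 (cv2) and the standard library are available. Lean on these libraries where they do the work, as an engineer would, in place of code of your own. Each camera call takes 0.05 s, during which the arm holds its last target. There are 200 camera calls.

### The job

The round platen on the inspection stage lies off the mark, on the far side. Without lifting it, tap it back from the far side until its centre is just past the yellow cross (roughly 5 to 20 mm, towards the robot), then tap it from the opposite, near side, and from left or right as needed, until it lies centred on the cross to within 3 mm, and let go of it. With the platen still empty, slide the two jaws shut on it until both spring tips press on it and are pushed part way in, neither free nor at its stop, with the platen still centred. Then set every sample puck that is there flat on top of the platen, wholly within its edge and not stacked, and leave the beaker, the glass dish and the timer standing where they are.

Things in the scene. Friction and masses are not known exactly. Their poses are not given: they have to be found in the camera images.
- mark (a point): The centre of the yellow cross and ring painted on top of the grey inspection stage, at the height of the stage's top, 20 mm above the table. Its z is up; its y runs along the jaws' line of travel, towards the left (red) jaw; its x runs across, away from the robot (the far side is +x, the near side -x). The stage is fixed: a plate 200 mm (x) by 250 mm (y), with a rail 70 mm wide out to 195 mm from the mark along +y and along -y.
- platen_top (a point): The centre of the top face of the round aluminium platen with a white face and a fine black cross: 110 mm in diameter, 16 mm thick, about 0.5 kg, lying loose on the flat stage (top face 16 mm above the mark's level). Its underside just slides on the stage; it is too wide to grasp.
- left_grip (a point): The point to grip on the left jaw: the middle height of the upper part of the red post, 18 mm square, 15 mm below its top (top 85 mm above the table). The post stands on an aluminium carriage 40 mm square whose top is 47 mm above the table; it slides along the mark's y. With the jaw fully drawn back this point is 165 mm from the mark along +y.
- right_grip (a point): The same on the right jaw, with a blue post, on the other side (165 mm from the mark along -y when fully drawn back).
- left_jaw (a joint): Travel of the left jaw towards the mark, m: 0 fully drawn back, 0.085 furthest in. Stiff slide: about 4 N moves it and it stays where it is left. The face of its spring tip, while not pressed, stands 125 mm minus this travel from the mark.
- right_jaw (a joint): The same for the right jaw, which travels the other way, also towards the mark.
- left_tip (a joint): How far the left jaw's brass spring tip (a 12 mm round pin, its axis 29 mm above the table, pointing at the mark from the front of the carriage) is pushed back into the jaw, m: 0 free, 0.008 at its stop; 0.4 N per mm.
- right_tip (a joint): The same for the right jaw's spring tip.
- sample_red_mid (a point): Centre (half-way up) of the red resin sample, a flat puck 30 mm in diameter and 22 mm high, 40 g, with a small steel inset on its top; its z is its axis. It stands on the table beside the stage. May be absent (None).
- sample_green_mid (a point): Centre (half-way up) of the green resin sample, a flat puck 30 mm in diameter and 22 mm high, 40 g, with a small steel inset on its top; its z is its axis. It stands on the table beside the stage. May be absent (None).
- sample_amber_mid (a point): Centre (half-way up) of the orange resin sample, a flat puck 30 mm in diameter and 22 mm high, 40 g, with a small steel inset on its top; its z is its axis. It stands on the table beside the stage. May be absent (None).
- sample_blue_mid (a point): Centre (half-way up) of the blue resin sample, a flat puck 30 mm in diameter and 22 mm high, 40 g, with a small steel inset on its top; its z is its axis. It stands on the table beside the stage. May be absent (None).
- beaker: Glass beaker, 68 mm across, 70 mm high; origin at the centre of its underside. A bystander: leave it where it is.
- petri_dish: Glass dish, 94 mm across, 16 mm high; origin at the centre of its underside. A bystander: leave it where it is.
- timer: White timer, 60 x 80 mm, 20 mm high; origin at the centre of its underside. A bystander: leave it where it is.

How it is judged:
On the way, in this order (a step that is already met when the one before it is completed fails the run):
1. the platen has been tapped past the cross: its centre lies 4 to 30 mm on the near side (mark's -x) (x of platen_top in the frame of mark between -0.03 and -0.004 m), for 0.1 s.
2. the platen lies centred on the mark within 3 mm, at rest, with neither the fingers nor the spring tips touching it (horizontal distance between platen_top and mark below 0.003 m and linear speed of platen below 0.01 m/s and contact force between each of the fingers, left_tip, right_tip and platen below 0.1 N), for 0.3 s.
3. both spring tips press on the centred platen, each pushed in 1 to 7 mm, while no sample is on it (horizontal distance between platen_top and mark below 0.004 m and value of joint left_tip between 0.001 and 0.007 m and contact force between each of left_tip, right_tip and platen above 0.2 N and value of joint right_tip between 0.001 and 0.007 m and horizontal distance between each of sample_red_mid, sample_green_mid, sample_amber_mid, sample_blue_mid and platen_top above 0.075 m), for 0.2 s.
At the end, for the whole second after the job is handed in: The platen is within 4 mm of the mark and at rest, both spring tips press on it, pushed in 1 to 7 mm, and every sample present lies flat (within 0.1 rad) on the platen's top, its centre within 41 mm of the platen's centre, at rest (horizontal distance between platen_top and mark below 0.004 m and linear speed of each of platen, sample_red, sample_green, sample_amber, sample_blue below 0.01 m/s and value of joint left_tip between 0.001 and 0.007 m and contact force between each of left_tip, right_tip and platen above 0.2 N and value of joint right_tip between 0.001 and 0.007 m and horizontal distance between each of sample_red_mid, sample_green_mid, sample_amber_mid, sample_blue_mid and platen_top below 0.041 m and z of sample_red_mid in the frame of platen_top between 0.008 and 0.014 m and angle between the z axis of each of sample_red_mid, sample_green_mid, sample_amber_mid, sample_blue_mid and the z axis of mark, either way round below 0.1 rad and z of sample_green_mid in the frame of platen_top between 0.008 and 0.014 m and z of sample_amber_mid in the frame of platen_top between 0.008 and 0.014 m and z of sample_blue_mid in the frame of platen_top between 0.008 and 0.014 m); the robot touches nothing.
It fails at once if the platen is lifted off the stage (more than 8 mm) (z of platen_top in the frame of mark above 0.024 m).
It fails at once if the beaker, dish or timer is moved more than 3 cm (distance of any of beaker, petri_dish, timer from where it was at the start of the episode above 0.03 m).
Of sample_red, sample_green, sample_amber, sample_blue only 2 to 4 are there at a start; the rules pass over those that are not, and their reading is None.
At some moment in a run one of sample_red, sample_green, sample_amber, sample_blue may be knocked a few centimetres aside while the robot is not near it.
It also fails if it takes over 210 s, if anything falls off the work surface, if the arm or the gripper's body presses on something with over 40 N, if the wrist force passes 120 N, or if a joint passes its speed limit or range.

## Working session

There is one attempt and no reset: what is moved stays moved. The work goes in short steps, Python scripts to look and compute and a shell command to move; the robot and the scene stay as the last step left them, time stands still between calls to the robot, and variables do not carry over. Pictures are saved under pics/ and viewed, on a budget of 14 in all, crops included, one or two more only if the job needs it, and the job is handed in when it is done.

```bash
ls; mkdir -p pics; python3 - <<'E'
from station import *
import cv2
o=get_obs();print(o)
for n in("top","side"):
    print(n,camera_info(n)); cv2.imwrite(f"pics/{n}0.png",read_camera(n)[:,:,::-1])
E
```

```text
pics
{'t': 0.0, 'q': array([-1.39710031,  0.47776829,  0.02232144,  1.55644752, -0.01151559,
        1.10928802, -0.08313417]), 'joint_vel': array([-0.00069302, -0.00090459, -0.00067606,  0.00103984,  0.00100469,
       -0.00027893, -0.00106212]), 'joint_torque': array([-5.78538165e-04, -5.96459949e+01,  1.60766255e+00, -2.81186736e+01,
        1.24937898e-02,  9.71287343e-03, -7.70415880e-06]), 'eef_pos': array([0.18754032, 0.64781385, 0.23034834]), 'tool_rot': array([-7.09183884e-05,  1.40433824e-01,  9.90089665e-01, -8.88961293e-04]), 'contact_force': array([-0.58255237, -0.0244045 ,  0.52746402]), 'torque': array([ 0.04402276, -0.02228292,  0.05296001]), 'gripper_width': 0.9979889023221923}
top {'fx': 388.70313297133015, 'fy': 388.70313297133015, 'cx': 259.78394157478647, 'cy': 189.70469992419413, 'k1': -0.026211328051119916, 'R': array([[ 0.01210017, -0.99979715,  0.01610116],
       [-0.98222688, -0.01490075, -0.18710514],
       [ 0.1873071 , -0.01355098, -0.98220793]]), 't': array([-0.01344276,  0.53778671,  1.00628597])}
side {'fx': 408.7482134276296, 'fy': 408.7482134276296, 'cx': 252.0786251248151, 'cy': 191.3049628667122, 'k1': -0.06642464772323194, 'R': array([[-0.78457793, -0.62001174,  0.00478683],
       [-0.32137927,  0.40005463, -0.85829579],
       [ 0.53023847, -0.67493832, -0.51313296]]), 't': array([0.41696934, 0.22004621, 0.70773512])}
```

View pics/top0.png

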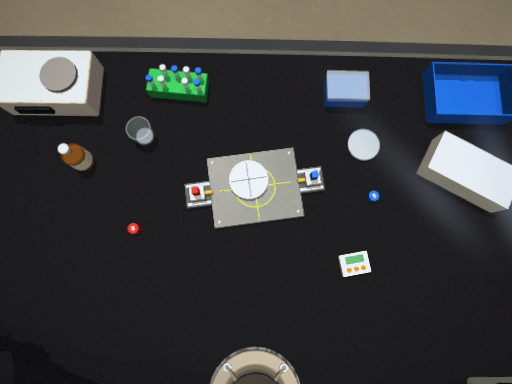

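View pics/side0.png

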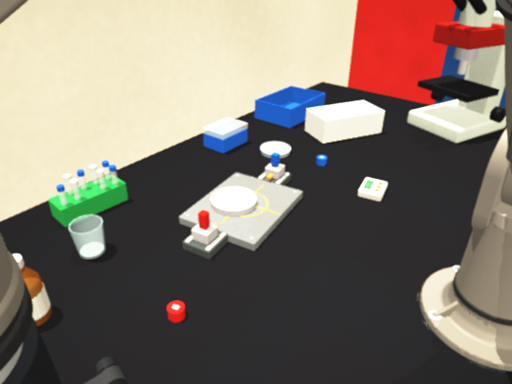

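```bash
cat > h.py <<'E'
from station import *
import numpy as np, cv2
from scipy.optimize import least_squares
def ray(n,uv,z):
    c=camera_info(n);K=np.array([[c['fx'],0,c['cx']],[0,c['fy'],c['cy']],[0,0,1]])
    p=cv2.undistortPoints(np.array(uv,float).reshape(-1,1,2),K,np.array([c['k1'],0,0,0.]))[:,0]
    d=np.c_[p,np.ones(len(p))]@c['R']; o=-c['R'].T@c['t']
    return (o+d*((z-o[2])/d[:,2])[:,None])[:,:2]
def proj(n,X):
    c=camera_info(n);K=np.array([[c['fx'],0,c['cx']],[0,c['fy'],c['cy']],[0,0,1]])
    return cv2.projectPoints(np.array(X,float).reshape(-1,1,3),cv2.Rodrigues(c['R'])[0],c['t'],K,np.array([c['k1'],0,0,0.]))[0][:,0]
def circ(P,R=None):
    m=P.mean(0)
    if R: s=least_squares(lambda v:np.hypot(*(P-v[:2]).T)-R,m,loss='soft_l1',f_scale=.001);return s.x,R,np.sqrt((s.fun**2).mean())
    s=least_squares(lambda v:np.hypot(*(P-v[:2]).T)-v[2],[*m,.05],loss='soft_l1',f_scale=.001);return s.x[:2],s.x[2],np.sqrt((s.fun**2).mean())
def blobs(mask,amin=8):
    n,l,s,c=cv2.connectedComponentsWithStats(mask.astype(np.uint8))
    return [(c[i].round(1).tolist(),int(s[i,4])) for i in range(1,n) if s[i,4]>=amin]
E
python3 - <<'E'
from h import *
for n in("top","side"):
    im=cv2.imread(f"pics/{n}0.png"); h=cv2.cvtColor(im,cv2.COLOR_BGR2HSV)
    H,S,V=[h[:,:,i].astype(int) for i in range(3)]
    y=(H>20)&(H<36)&(S>90)&(V>100)
    for k,m in dict(red=((H<5)|(H>174))&(S>150)&(V>90),amber=(H>7)&(H<20)&(S>150)&(V>100),green=(H>45)&(H<80)&(S>130)&(V>70),blue=(H>100)&(H<125)&(S>150)&(V>100)).items():
        for c,a in blobs(m): print(n,k,c,a,ray(n,[c],.02)[0].round(3))
    c0=(205,145,305,230) if n=="top" else (175,165,310,255)
    x0,y0,x1,y1=c0
    cv2.imwrite(f"pics/{n}c.png",cv2.resize(im[y0:y1,x0:x1],None,fx=6 if n=="top" else 5,fy=6 if n=="top" else 5,interpolation=cv2.INTER_CUBIC))
E
```

```text
top red [195.3, 190.7] 51 [0.538 0.174]
top red [133.1, 228.2] 95 [0.431 0.34 ]
top amber [73.3, 154.4] 265 [0.638 0.525]
top green [176.6, 85.9] 1229 [0.852 0.243]
top blue [467.8, 92.9] 2994 [ 0.849 -0.626]
top blue [173.8, 67.8] 38 [0.91  0.254]
top blue [197.6, 69.9] 40 [0.904 0.183]
top blue [148.1, 77.1] 37 [0.878 0.329]
top blue [196.3, 81.6] 31 [0.866 0.185]
top blue [333.5, 101.0] 14 [ 0.813 -0.22 ]
top blue [359.5, 102.0] 12 [ 0.812 -0.297]
top blue [314.3, 174.5] 42 [ 0.59 -0.16]
top blue [373.4, 195.4] 77 [ 0.532 -0.326]
side red [408.6, 45.1] 10044 [ 0.934 -2.192]
side red [203.6, 219.3] 163 [0.579 0.117]
side red [175.7, 311.5] 328 [0.425 0.345]
side amber [31.6, 280.8] 398 [0.69  0.467]
side amber [41.5, 319.7] 53 [0.585 0.502]
side green [88.7, 201.1] 1866 [0.853 0.238]
side blue [456.7, 14.2] 40 [ 1.145 -4.257]
side blue [450.4, 63.5] 314 [ 0.569 -1.847]
side blue [287.5, 105.8] 1899 [ 0.866 -0.647]
side blue [502.7, 101.3] 47 [ 0.203 -1.298]
side blue [446.3, 98.6] 25 [ 0.404 -1.164]
side blue [225.0, 141.7] 589 [ 0.827 -0.236]
side blue [274.7, 159.4] 94 [ 0.631 -0.232]
side blue [321.1, 160.2] 102 [ 0.523 -0.313]
side blue [108.8, 165.8] 57 [0.975 0.095]
side blue [80.2, 172.6] 29 [1.003 0.169]
side blue [60.0, 187.6] 34 [0.97  0.248]
```

View pics/topc.png

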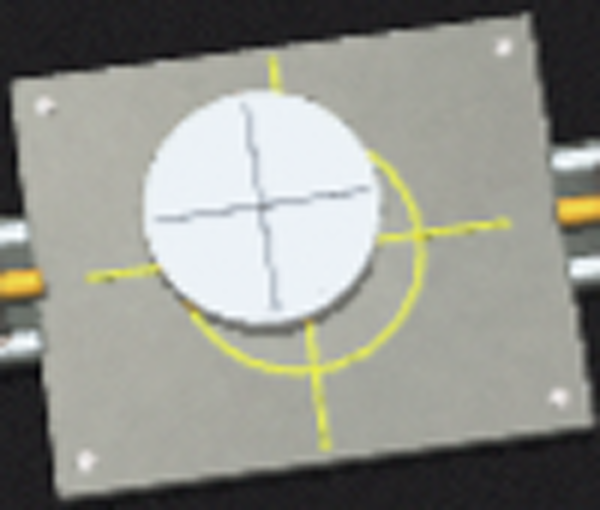

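View pics/sidec.png

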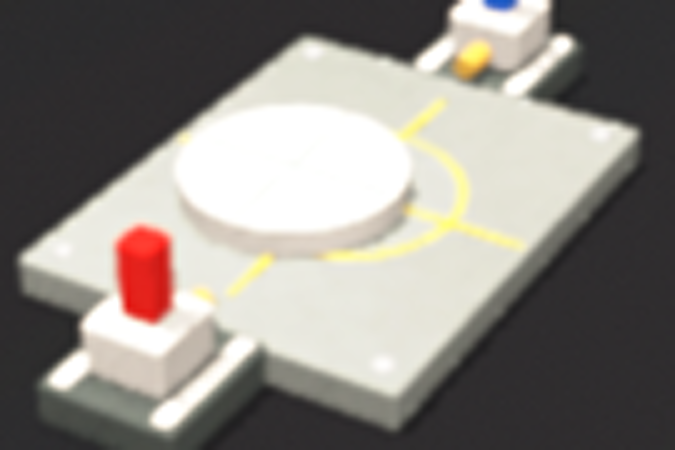

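```bash
cat >> h.py <<'E'
def mark(n,im):
    h=cv2.cvtColor(im,cv2.COLOR_RGB2HSV).astype(int);H,S,V=h[...,0],h[...,1],h[...,2]
    m=(H>24)&(H<36)&(S>70)&(V>110)
    v,u=np.nonzero(m); P=ray(n,np.c_[u,v],.02); P=P[(np.abs(P-[.55,.005])<[.13,.13]).all(1)]
    def f(p):
        d=(P-p[:2])@np.array([[np.cos(p[2]),-np.sin(p[2])],[np.sin(p[2]),np.cos(p[2])]])
        return np.abs(np.c_[d,np.hypot(*d.T)-p[3]]).min(1)
    s=least_squares(f,[.545,.005,.1,.055],loss='soft_l1',f_scale=.001)
    return s.x,len(P),np.sqrt((s.fun**2).mean())
def platen(n,im,c=None):
    h=cv2.cvtColor(im,cv2.COLOR_RGB2HSV).astype(int)
    m=((h[...,2]>(205))&(h[...,1]<40)).astype(np.uint8)
    cs,_=cv2.findContours(m,cv2.RETR_EXTERNAL,cv2.CHAIN_APPROX_NONE)
    c=max((k for k in cs if np.abs(ray(n,[k.mean((0,1))],.036)[0]-[.55,.005]).max()<.12),key=cv2.contourArea)
    return circ(ray(n,c[:,0],.036)), m
E
python3 - <<'E'
from h import *
for n in("top","side"):
    im=cv2.imread(f"pics/{n}0.png")[:,:,::-1].copy()
    print(n,mark(n,im),platen(n,im)[0])
    h=cv2.cvtColor(im,cv2.COLOR_RGB2HSV); 
    if n=="top": print(im[170,245],im[195:202,250],im[160,262:272])
    # fine cross: dark in platen
h=lambda c,z,n:ray(n,[c],z)[0].round(4)
print('red puck',h([133.1,228.2],.02,'top'),h([175.7,311.5],.012,'side'))
print('blue puck',h([373.4,195.4],.02,'top'),h([321.1,160.2],.012,'side'))
print('posts',h([195.3,190.7],.085,'top'),h([314.3,174.5],.085,'top'))
print('cross',h([248.7,179.3],.036,'top'))
E
```

```text
top (array([0.55377689, 0.00901538, 0.15041238, 0.05715411]), 218, np.float64(0.0013816212365709941)) (array([0.57097395, 0.02648642]), np.float64(0.053345833367591425), np.float64(0.000805916892927061))
[236 242 247] [[189 197 207]
 [204 212 219]
 [232 237 243]
 [199 206 210]
 [124 125 122]
 [113 114 108]
 [167 169 159]] [[168 168 159]
 [166 167 158]
 [165 166 157]
 [165 165 156]
 [166 167 157]
 [167 167 158]
 [163 165 156]
 [161 163 155]
 [162 162 154]
 [163 165 155]]
side (array([0.55421157, 0.005723  , 0.14468989, 0.05789633]), 117, np.float64(0.0023816684025942244)) (array([0.53622628, 0.0277237 ]), np.float64(0.13867603370211895), np.float64(0.030259076557534615))
red puck [0.4311 0.3396] [0.4306 0.3405]
blue puck [ 0.5323 -0.3263] [ 0.5307 -0.3276]
posts [0.5262 0.1635] [ 0.5747 -0.15  ]
cross [0.5696 0.0248]
```

```bash
python3 - <<'E'
from h import *
for n,c in(("top",[[254.27,186.2]]),): print(ray(n,c,.02))
# screws from crop
s=np.array([[45,105],[503,47],[559,397],[86,460]]);P=ray("top",(s+.5)/6-.5+[205,145],.02);print(P,P.mean(0))
s=np.array([[314,49],[600,133],[383,365],[63,247]]);P=ray("side",(s+.5)/5-.5+[175,165],.02);print(P.mean(0))
E
python3 -m handwheel '[46.8,-60.9,-9,0,0,24.7,0.7,46.8,-60.9,-9,0,0,24.7,0.7,46.8,-60.9,-9,0,0,24.7,0.7,46.8,-60.9,-9,0,0,24.7,0.7,46.8,-60.9,-9,0,0,24.7,0.7,46.8,-60.9,-9,0,0,24.7,0.7,46.8,-60.9,-9,0,0,24.7,0.7,46.8,-60.9,-9,0,0,24.7,0.7]' 20
```

```text
[[0.55357847 0.00904474]]
[[ 0.62145727  0.12964381]
 [ 0.65350056 -0.08704405]
 [ 0.48591152 -0.11270631]
 [ 0.45365156  0.10495919]] [0.55363023 0.00871316]
[0.55503959 0.00422519]
t: 0.77
eef_pos: [0.39, 0.3838, 0.1918]
tool_rot: [-0.0, -0.075, 0.997, -0.001]
contact_force: [0.2, -0.2, 0.8]
gripper_width: 0.702
```

```bash
python3 -m handwheel '[26.5,-34.5,-7,0,0,0,0.7,26.5,-34.5,-7,0,0,0,0.7,26.5,-34.5,-7,0,0,0,0.7,26.5,-34.5,-7,0,0,0,0.7,26.5,-34.5,-7,0,0,0,0.7,26.5,-34.5,-7,0,0,0,0.7,26.5,-34.5,-7,0,0,0,0.7,26.5,-34.5,-7,0,0,0,0.7]'
python3 -m handwheel '[8,-9.9,-4,0,0,0,0.7,8,-9.9,-4,0,0,0,0.7,8,-9.9,-4,0,0,0,0.7,8,-9.9,-4,0,0,0,0.7]'
```

```text
t: 1.43
eef_pos: [0.59, 0.1227, 0.1386]
tool_rot: [-0.0, -0.075, 0.997, -0.001]
contact_force: [-0.1, 0.5, 0.6]
gripper_width: 0.7
t: 1.77
eef_pos: [0.6717, 0.0153, 0.0963]
tool_rot: [-0.001, -0.071, 0.997, -0.003]
contact_force: [0.1, -1.4, 0.4]
gripper_width: 0.701
```

```bash
python3 -m handwheel '[-1.7,2.4,-2,0,0,0,0.7,-1.7,2.4,-5.6,0,0,0,0.7,-1.7,2.4,-5.6,0,0,0,0.7,-1.7,2.4,-5.6,0,0,0,0.7]'
python3 -m handwheel '[0,0,-0.5,0,0,0,0.7,0,0,-1,0,0,0,0.7,0,0,-1,0,0,0,0.7,0,0,-1,0,0,0,0.7]'
python3 -m handwheel '[0,0,-0.3,0,0,0,0.7,0,0,-0.6,0,0,0,0.7,0,0,-0.6,0,0,0,0.7]'
```

```text
t: 2.1
eef_pos: [0.6527, 0.0392, 0.0385]
tool_rot: [-0.003, -0.071, 0.997, -0.004]
contact_force: [0.6, -0.0, -0.1]
gripper_width: 0.7
t: 2.43
eef_pos: [0.6533, 0.039, 0.0294]
tool_rot: [-0.003, -0.071, 0.997, -0.004]
contact_force: [-0.1, -0.4, -0.2]
gripper_width: 0.697
t: 2.68
eef_pos: [0.6531, 0.039, 0.0232]
tool_rot: [-0.003, -0.071, 0.997, -0.004]
contact_force: [0.3, 0.1, -0.3]
gripper_width: 0.703
```

```bash
python3 -m handwheel '[-0.8,-0.12,0,0,0,0,0.7,-1.6,-0.24,0,0,0,0,0.7,-2.2,-0.33,0,0,0,0,0.7,-2.7,-0.41,0,0,0,0,0.7,-3.2,-0.7,0,0,0,0,0.7,-3.7,-1.0,0,0,0,0,0.7,-4.2,-1.4,0,0,0,0,0.7]'
python3 -m handwheel '[-0.4,-0.3,0,0,0,0,0.7,-0.9,-0.6,0,0,0,0,0.7,-1.3,-0.9,0,0,0,0,0.7,-1.3,-0.9,0,0,0,0,0.7]'
```

```text
t: 3.27
eef_pos: [0.611, 0.0254, 0.0234]
tool_rot: [-0.002, -0.071, 0.997, -0.003]
contact_force: [2.1, 1.1, -0.7]
gripper_width: 0.7
t: 3.6
eef_pos: [0.5968, 0.0152, 0.0233]
tool_rot: [-0.003, -0.071, 0.997, -0.004]
contact_force: [0.2, 0.7, 0.4]
gripper_width: 0.698
```

```bash
python3 -m handwheel '[1,0.15,0,0,0,0,0.7,2,0.3,0,0,0,0,0.7,2,0.3,3,0,0,0,0.7,2,0.3,7,0,0,0,0.7,-2,-1,8,0,0,0,0.7,-6,-2.2,8,0,0,0,0.7,-10,-2.2,8,0,0,0,0.7,-14,-2.2,8,0,0,0,0.7]'
python3 -m handwheel '[-1.6,0,0,0,0,0,0.7,-1.6,0,0,0,0,0,0.7]'
python3 - <<'E'
from h import *
im=read_camera("top");cv2.imwrite("pics/top1.png",cv2.resize(im[120:260,180:340,::-1],None,fx=4,fy=4));cv2.imwrite("pics/top1r.png",im[:,:,::-1])
try: print(platen("top",im)[0])
except Exception as e: print(e)
E
```

```text
t: 4.27
eef_pos: [0.4556, -0.0078, 0.1036]
tool_rot: [-0.003, -0.07, 0.998, -0.004]
contact_force: [-0.3, 0.6, -0.4]
gripper_width: 0.696
t: 4.43
eef_pos: [0.4351, -0.0086, 0.1034]
tool_rot: [-0.005, -0.07, 0.998, -0.004]
contact_force: [-0.4, -1.3, 0.3]
gripper_width: 0.7
(array([0.5747978 , 0.00777149]), np.float64(0.027306688416677896), np.float64(0.011037452794351126))
```

View pics/top1.png

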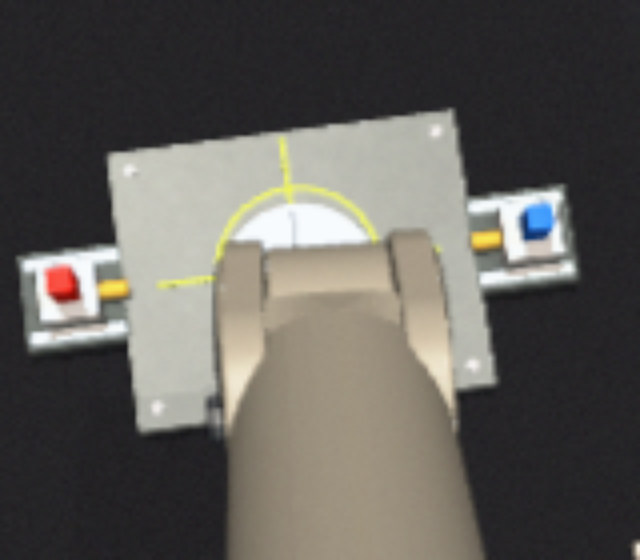

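```bash
cat >> h.py <<'E'
M=np.array([.5537,.0089]);EX=np.array([.9887,.1498]);EY=np.array([-.1498,.9887])
def mf(p): d=np.array(p)-M; return np.array([d@EX,d@EY]).round(4)
E
python3 - <<'E'
from h import *
im=cv2.imread("pics/top1r.png")[:,:,::-1].copy()
_,m=platen("top",im)
us=np.arange(236,271);vs=[np.nonzero(m[150:185,u])[0] for u in us]
P=ray("top",[[u,150+v[0]] for u,v in zip(us,vs) if len(v)],.036)
s=circ(P,.0533);print(len(P),mf(s[0]),s[2])
E
```

```text
34 [-0.0119  0.001 ] 0.0010842823820473501
```

```bash
python3 -m handwheel '[0,0,-3,0,0,0,0.7,0,0,-6,0,0,0,0.7,0,0,-8,0,0,0,0.7,0,0,-8,0,0,0,0.7,2,0.3,-8,0,0,0,0.7,4,0.6,-8,0,0,0,0.7,5,0.75,-8,0,0,0,0.7]'
python3 -m handwheel '[0.5,0.08,0,0,0,0,0.7,0.8,0.12,0,0,0,0,0.7,0.8,0.12,0,0,0,0,0.7]'
```

```text
t: 5.07
eef_pos: [0.492, -0.0001, 0.0249]
tool_rot: [-0.002, -0.07, 0.998, -0.004]
contact_force: [-1.5, -0.2, 0.5]
gripper_width: 0.699
t: 5.32
eef_pos: [0.5006, 0.0011, 0.0252]
tool_rot: [-0.002, -0.07, 0.998, -0.004]
contact_force: [0.5, 0.5, -0.0]
gripper_width: 0.701
```

```bash
python3 -m handwheel '[-1,-0.15,0,0,0,0,0.7,-3,-0.45,0,0,0,0,0.7,-4,-0.6,3,0,0,0,0.7,-5,2,6,0,0,0,0.7,-5,6,9,0,0,0,0.7,-5,10,9,0,0,0,0.7,-5,14,9,0,0,0,0.7,-5,18,9,0,0,0,0.7]'
python3 -m handwheel '[0,3,0,0,0,0,0.7,0,3,0,0,0,0,0.7]'
cat > look.py <<'E'
import sys
from h import *
im=read_camera("top");cv2.imwrite(f"pics/{sys.argv[1]}.png",im[:,:,::-1])
cv2.imwrite(f"pics/{sys.argv[1]}c.png",cv2.resize(im[140:235,200:310,::-1],None,fx=6,fy=6,interpolation=cv2.INTER_CUBIC))
s,_=platen("top",im);print(mf(s[0]),s[1:],"mark now",mark("top",im))
s=read_camera("side");cv2.imwrite(f"pics/{sys.argv[1]}s.png",s[:,:,::-1])
E
python3 look.py top2
```

```text
t: 5.98
eef_pos: [0.4499, 0.1805, 0.1165]
tool_rot: [-0.001, -0.069, 0.998, -0.003]
contact_force: [0.6, -0.3, -0.7]
gripper_width: 0.699
t: 6.15
eef_pos: [0.4484, 0.2179, 0.1173]
tool_rot: [0.0, -0.074, 0.997, -0.001]
contact_force: [0.5, 0.0, -0.1]
gripper_width: 0.698
[0.0044 0.0001] (np.float64(0.053104602840404004), np.float64(0.0007877155808540857)) mark now (array([0.55398563, 0.0088497 , 0.15112181, 0.05748672]), 198, np.float64(0.0013406705680680205))
```

View pics/top2c.png

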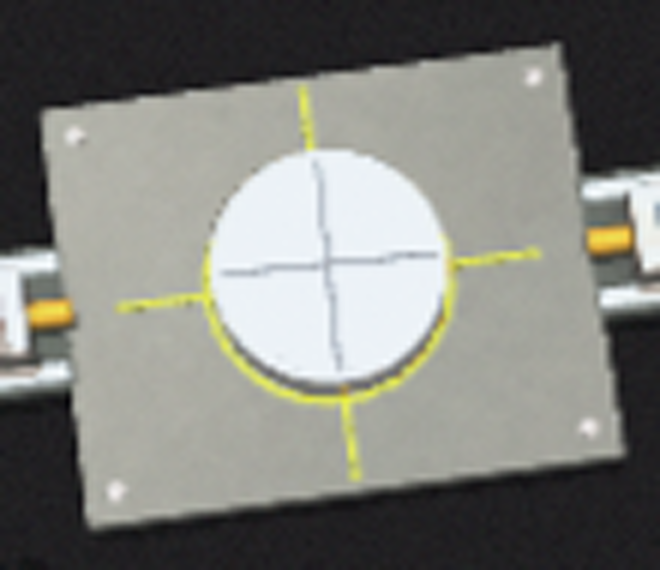

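```bash
python3 -m handwheel '[4,-3.5,1,0,0,0,0.7,7,-6.5,1,0,0,0,0.7,10,-9.5,1,0,0,0,0.7,13,-12.5,1,0,0,0,0.7,16,-15.5,1,0,0,0,0.7,18.5,-17.5,1,0,0,0,0.7,20.4,-19.4,1,0,0,0,0.7,20.4,-19.4,1,0,0,0,0.7]'
python3 -m handwheel '[0,0,-3,0,0,0,0.7,0,0,-6,0,0,0,0.7,0,0,-9,0,0,0,0.7,0,0,-10,0,0,0,0.7,0,0,-10,0,0,0,0.7]'
```

```text
t: 6.92
eef_pos: [0.6554, 0.0065, 0.1268]
tool_rot: [0.0, -0.065, 0.998, -0.006]
contact_force: [-0.2, -0.8, 0.6]
gripper_width: 0.699
t: 7.33
eef_pos: [0.6519, 0.0048, 0.0239]
tool_rot: [-0.003, -0.065, 0.998, -0.006]
contact_force: [-1.3, -0.1, 0.4]
gripper_width: 0.704
```

```bash
python3 - <<'E'
from h import *
o=get_obs();print(o['eef_pos'],mf(o['eef_pos'][:2])); g=M+.0555*EX; print((g-o['eef_pos'][:2])*100); print(mf(ray("top",[[254.08,183.75]],.036)[0]))
E
```

```text
[0.6519137  0.00479044 0.02394379] [ 0.0965 -0.0188]
[-4.33408457  1.24234572]
[0.0037 0.0002]
```

```bash
python3 -m handwheel '[-0.3,1.86,0,0,0,0,0.7,-0.3,1.86,0,0,0,0,0.7,-1.3,1.7,0,0,0,0,0.7,-2.3,1.55,0,0,0,0,0.7,-3.0,1.45,0,0,0,0,0.7,-3.4,1.38,0,0,0,0,0.7,-3.6,1.35,0,0,0,0,0.7,-3.6,1.35,0,0,0,0,0.7]'
python3 - <<'E'
from h import *
o=get_obs();print(o['eef_pos'],mf(o['eef_pos'][:2]),o['contact_force']); g=M+.0555*EX; print((g-o['eef_pos'][:2])*100)
E
```

```text
t: 8.0
eef_pos: [0.6161, 0.018, 0.0247]
tool_rot: [-0.002, -0.064, 0.998, -0.006]
contact_force: [0.2, -0.8, 0.7]
gripper_width: 0.7
[0.61608491 0.01802869 0.02465317] [ 0.063  -0.0003] [ 0.1673138  -0.76016567  0.69561446]
[-0.75120645 -0.08147875]
```

```bash
python3 -m handwheel '[-0.2,-0.03,0,0,0,0,0.7,-0.4,-0.04,0,0,0,0,0.7,-0.6,-0.06,0,0,0,0,0.7,-0.75,-0.08,0,0,0,0,0.7,-0.75,-0.08,0,0,0,0,0.7]'
python3 -m handwheel '[1,0.15,0,0,0,0,0.7,2.5,0.35,0,0,0,0,0.7,3,0.4,4,0,0,0,0.7,3,0.4,8,0,0,0,0.7,3,4,11,0,0,0,0.7,1,8,11,0,0,0,0.7,-3,12,11,0,0,0,0.7,-6,16,11,0,0,0,0.7]'
python3 -m handwheel '[-4,4,0,0,0,0,0.7,-8,8,0,0,0,0,0.7,-8,8,0,0,0,0,0.7,-8,8,0,0,0,0,0.7]'
python3 look.py top3
```

```text
t: 8.42
eef_pos: [0.6093, 0.0172, 0.025]
tool_rot: [-0.002, -0.064, 0.998, -0.006]
contact_force: [2.4, -0.7, 1.7]
gripper_width: 0.701
t: 9.08
eef_pos: [0.5663, 0.1553, 0.1352]
tool_rot: [-0.002, -0.064, 0.998, -0.006]
contact_force: [-0.4, 0.7, -1.2]
gripper_width: 0.701
t: 9.42
eef_pos: [0.4799, 0.2413, 0.1346]
tool_rot: [-0.004, -0.069, 0.998, -0.005]
contact_force: [-0.5, 0.6, -0.5]
gripper_width: 0.699
[0.0003 0.001 ] (np.float64(0.053080829491487146), np.float64(0.0007990789199855429)) mark now (array([0.55374583, 0.00882962, 0.15096089, 0.05780422]), 174, np.float64(0.0012939629770819824))
```

```bash
python3 - <<'E'
from h import *
import station
print(grasp_offset if 'grasp_offset' in globals() else [k for k in dir(station) if k[0]!='_'])
o=get_obs();print(o['eef_pos'],o['tool_rot'],(np.array([.5277,.1718])-o['eef_pos'][:2])*100)
E
```

```text
0.0187
[0.48469454 0.23628747 0.13501071] [-0.00271249 -0.06583455  0.99780652 -0.00637269] [ 4.30054635 -6.44874735]
```

```bash
python3 -m handwheel '[2.5,-3.5,0,0,0,1,0.6,4.3,-6.45,0,0,0,1,0.6,4.3,-6.45,0,0,0,1,0.6,4.3,-6.45,0,0,0,1,0.6,4.3,-6.45,0,0,0,1,0.6]'
python3 - <<'E'
from h import *
o=get_obs();print(o['eef_pos'],o['tool_rot'],(np.array([.5277,.1718])-o['eef_pos'][:2])*100)
for n in("top","side"): cv2.imwrite(f"pics/g_{n}.png",read_camera(n)[:,:,::-1])
im=cv2.imread("pics/g_side.png");cv2.imwrite("pics/g_sidec.png",cv2.resize(im[150:270,130:320],None,fx=4,fy=4))
E
```

```text
t: 9.93
eef_pos: [0.5279, 0.1705, 0.1347]
tool_rot: [-0.003, -0.073, 0.997, -0.007]
contact_force: [-0.5, -0.6, 0.1]
gripper_width: 0.602
[0.52791432 0.17053663 0.13467733] [-0.00309639 -0.07320987  0.99728985 -0.00660883] [-0.02143193  0.12633669]
```

View pics/g_sidec.png

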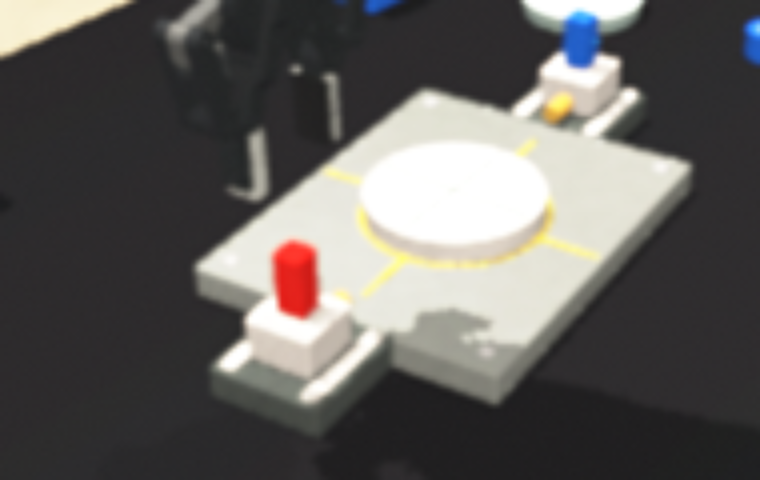

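```bash
python3 -m handwheel '[0,0.1,-3,0,0,0,0.6,0,0.1,-6,0,0,0,0.6,0,0.1,-8.1,0,0,0,0.6,0,0.1,-8.1,0,0,0,0.6,0,0.1,-8.1,0,0,0,0,0,0.1,-8.1,0,0,0,0,0,0.1,-8.1,0,0,0,0,0,0.1,-8.1,0,0,0,0]' 20
python3 -m handwheel '[0,0,0,0,0,0,0,0,0,0,0,0,0,0,0,0,0,0,0,0,0]'
python3 - <<'E'
from h import *
o=get_obs();print(o['eef_pos'],mf(o['eef_pos'][:2]),o['contact_force'],o['gripper_width'])
E
```

```text
t: 10.7
eef_pos: [0.5279, 0.172, 0.0553]
tool_rot: [-0.002, -0.074, 0.997, -0.007]
contact_force: [-1.6, -4.5, 2.9]
gripper_width: 0.205
t: 10.95
eef_pos: [0.5279, 0.172, 0.0554]
tool_rot: [-0.002, -0.074, 0.997, -0.007]
contact_force: [1.2, -1.9, -9.2]
gripper_width: 0.207
[0.52789858 0.17198221 0.05544819] [-0.0011  0.1651] [ 1.21069929 -1.90830016 -9.16810063] 0.207117598577586
```

```bash
python3 -m handwheel '[0.15,-1,0,0,0,0,0,0.33,-2.2,0,0,0,0,0,0.51,-3.4,0,0,0,0,0,0.69,-4.6,0,0,0,0,0,0.84,-5.6,0,0,0,0,0,0.95,-6.3,0,0,0,0,0,1.01,-6.7,0,0,0,0,0,1.01,-6.7,0,0,0,0,0]'
python3 - <<'E'
from h import *
o=get_obs();print(o['eef_pos'],mf(o['eef_pos'][:2]),o['contact_force'],o['gripper_width'])
E
```

```text
t: 11.62
eef_pos: [0.5381, 0.1041, 0.0555]
tool_rot: [-0.002, -0.074, 0.997, -0.007]
contact_force: [1.1, 0.4, -10.9]
gripper_width: 0.209
[0.53810059 0.10408924 0.055459  ] [-0.0012  0.0965] [  1.12128929   0.38506013 -10.88752773] 0.2087282656504457
```

```bash
python3 -m handwheel '[0.02,-0.12,0,0,0,0,0,0.04,-0.24,0,0,0,0,0,0.04,-0.24,0,0,0,0,0,0.04,-0.24,0,0,0,0,0.5,0.04,-0.24,0,0,0,0,0.5,0.04,-0.24,0,0,0,0,0.5]'
python3 - <<'E'
from h import *
o=get_obs();print(o['eef_pos'],mf(o['eef_pos'][:2]),o['contact_force'],o['gripper_width'])
E
python3 -m handwheel '[0,0,3,0,0,0,0.5,0,0,7,0,0,0,0.5,-4,2,10,0,0,0,0.5,-8,6,10,0,0,0,0.5,-11,10,10,0,0,0,0.5,-11,13,10,0,0,0,0.5,-11,13,10,0,0,0,0.5]'
python3 look.py top4
```

```text
t: 12.12
eef_pos: [0.5396, 0.101, 0.0564]
tool_rot: [-0.001, -0.073, 0.997, -0.007]
contact_force: [0.8, 0.1, 0.4]
gripper_width: 0.504
[0.53960918 0.10096118 0.05641584] [-0.0001  0.0931] [0.75638192 0.09155061 0.44909762] 0.5039850979020507
t: 12.7
eef_pos: [0.4275, 0.2356, 0.1578]
tool_rot: [-0.0, -0.076, 0.997, -0.006]
contact_force: [0.6, 1.0, 0.7]
gripper_width: 0.502
[0.0003 0.001 ] (np.float64(0.053080829491487146), np.float64(0.0007990789199855429)) mark now (array([0.5540786 , 0.00894029, 0.14869262, 0.05792296]), 152, np.float64(0.0013659973884853386))
```

View pics/top4c.png

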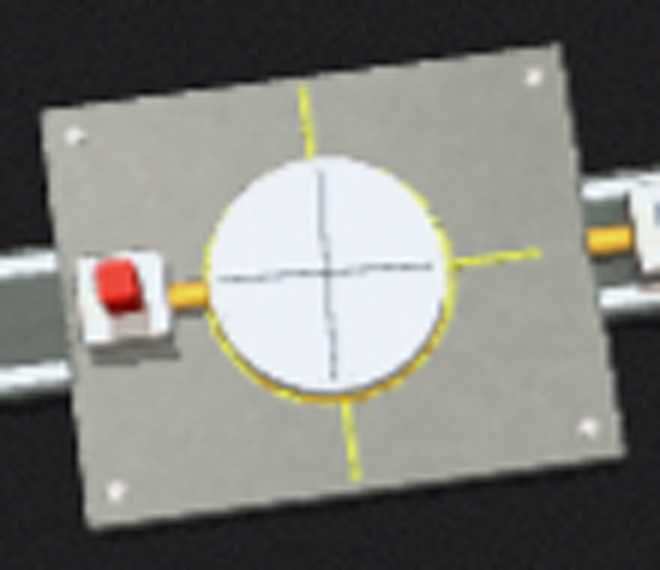

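```bash
python3 -m handwheel '[1.5,-4,0,0,0,0,0.6,3,-8,0,0,0,0,0.6,4.5,-12,0,0,0,0,0.6,6,-16,0,0,0,0,0.6,7.5,-20,0,0,0,0,0.6,9,-24,0,0,0,0,0.6,10.5,-28,0,0,0,0,0.6,12,-32,0,0,0,0,0.6]'
python3 -m handwheel '[2,-5,-2,0,0,0,0.6,3,-7,-2,0,0,0,0.6,3,-7,-2,0,0,0,0.6,3,-7,-2,0,0,0,0.6,3,-7,-2,0,0,0,0.6]'
python3 - <<'E'
from h import *
o=get_obs();print(o['eef_pos'],o['tool_rot'],(np.array([.5771,-.1544])-o['eef_pos'][:2])*100)
E
```

```text
t: 13.47
eef_pos: [0.5463, -0.0825, 0.1581]
tool_rot: [-0.0, -0.075, 0.997, -0.007]
contact_force: [1.0, 0.8, 0.7]
gripper_width: 0.6
t: 13.88
eef_pos: [0.5758, -0.1535, 0.1381]
tool_rot: [-0.0, -0.075, 0.997, -0.007]
contact_force: [-0.3, -0.4, 1.0]
gripper_width: 0.599
[ 0.57584629 -0.15354742  0.13814617] [-3.04833323e-04 -7.45499535e-02  9.97194350e-01 -6.75571878e-03] [ 0.12537137 -0.08525752]
```

```bash
python3 -m handwheel '[0.12,-0.1,-3,0,0,0,0.6,0.12,-0.1,-6,0,0,0,0.6,0.12,-0.1,-8.4,0,0,0,0.6,0.12,-0.1,-8.4,0,0,0,0.6,0.12,-0.1,-8.4,0,0,0,0,0.12,-0.1,-8.4,0,0,0,0,0.12,-0.1,-8.4,0,0,0,0,0.12,-0.1,-8.4,0,0,0,0]' 20
python3 -m handwheel '[0,0,0,0,0,0,0,0,0,0,0,0,0,0,0,0,0,0,0,0,0]'
python3 -m handwheel '[-0.15,1,0,0,0,0,0,-0.33,2.2,0,0,0,0,0,-0.51,3.4,0,0,0,0,0,-0.69,4.6,0,0,0,0,0,-0.84,5.6,0,0,0,0,0,-0.95,6.3,0,0,0,0,0,-1.04,6.9,0,0,0,0,0,-1.04,6.9,0,0,0,0,0]'
python3 - <<'E'
from h import *
o=get_obs();print(o['eef_pos'],mf(o['eef_pos'][:2]),o['contact_force'],o['gripper_width'])
E
```

```text
t: 14.55
eef_pos: [0.5782, -0.1538, 0.0562]
tool_rot: [0.001, -0.075, 0.997, -0.006]
contact_force: [-1.5, 2.6, 7.8]
gripper_width: 0.205
t: 14.8
eef_pos: [0.5781, -0.1538, 0.0563]
tool_rot: [0.001, -0.075, 0.997, -0.006]
contact_force: [1.1, 0.3, -4.9]
gripper_width: 0.203
t: 15.47
eef_pos: [0.5676, -0.0834, 0.0563]
tool_rot: [0.001, -0.075, 0.997, -0.006]
contact_force: [0.6, 0.9, -6.8]
gripper_width: 0.205
[ 0.56757986 -0.08341894  0.05633064] [-0.0001 -0.0934] [ 0.59285851  0.89411117 -6.82530898] 0.20469439400453573
```

```bash
python3 -m handwheel '[-0.02,0.12,0,0,0,0,0,-0.04,0.25,0,0,0,0,0,-0.04,0.25,0,0,0,0,0,-0.04,0.25,0,0,0,0,0]'
python3 -m handwheel '[0,0,0,0,0,0,0.25,0,0,0,0,0,0,0.5,0,0,0,0,0,0,0.5,0,0,0,0,0,0,0.5,0,0,4,0,0,0,0.5,0,0,10,0,0,0,0.5]'
python3 -m handwheel '[-3,-4,0,0,0,0,0.5,-6,-8,0,0,0,0,0.5,-9,-12,0,0,0,0,0.5,-11,-16,0,0,0,0,0.5,-11,-16,0,0,0,0,0.5]'
python3 look.py top5
python3 - <<'E'
from h import *
im=cv2.imread("pics/top5s.png");cv2.imwrite("pics/top5sc.png",cv2.resize(im[150:270,160:320],None,fx=5,fy=5,interpolation=cv2.INTER_CUBIC))
E
```

```text
t: 15.8
eef_pos: [0.5673, -0.0815, 0.0563]
tool_rot: [0.001, -0.075, 0.997, -0.006]
contact_force: [2.3, -4.5, -8.2]
gripper_width: 0.212
t: 16.3
eef_pos: [0.565, -0.081, 0.1367]
tool_rot: [-0.002, -0.075, 0.997, -0.006]
contact_force: [0.9, 0.1, 1.4]
gripper_width: 0.498
t: 16.72
eef_pos: [0.4525, -0.2439, 0.1373]
tool_rot: [-0.002, -0.074, 0.997, -0.006]
contact_force: [-0.5, 0.4, -0.3]
gripper_width: 0.5
[0.0003 0.001 ] (np.float64(0.053165173399212805), np.float64(0.0007970500885576736)) mark now (array([0.55478274, 0.00899065, 0.14943975, 0.05815455]), 129, np.float64(0.0013768311326499876))
```

View pics/top5c.png

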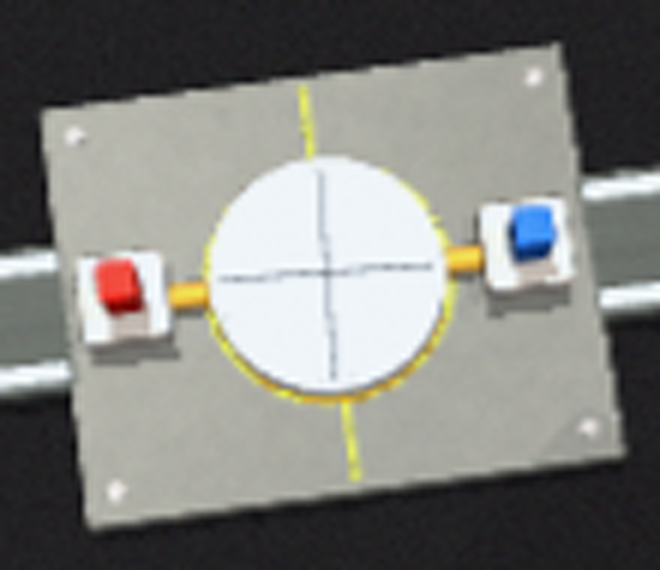

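```bash
python3 - <<'E'
from h import *
def post(f):
    im=cv2.imread(f);h=cv2.cvtColor(im,cv2.COLOR_BGR2HSV).astype(int);H,S,V=h[...,0],h[...,1],h[...,2]
    w=S*(V>60)/255.
    r=[]
    for m in (((H<6)|(H>172))&(S>110),(H>98)&(H<128)&(S>110)):
        vv,uu=np.nonzero(m); P=ray("top",np.c_[uu,vv],.085); k=(np.abs(P-M)<[.06,.19]).all(1)
        ww=w[vv,uu][k]; r.append(((mf_:=((P[k]-M)@EY))@ww/ww.sum()).round(4)); r.append(int(k.sum()))
    return r
for f in("top0","top3","top4","top5"): print(f,post(f"pics/{f}.png"))
o=get_obs();print(o['eef_pos'],o['tool_rot'])
E
```

```text
top0 [np.float64(0.1573), 60, np.float64(-0.159), 60]
top3 [np.float64(0.1573), 60, np.float64(-0.159), 60]
top4 [np.float64(0.0933), 58, np.float64(-0.159), 60]
top5 [np.float64(0.0932), 56, np.float64(-0.0902), 54]
[ 0.45156556 -0.24600204  0.13733015] [-0.0025669  -0.07085356  0.99746002 -0.00683248]
```

```bash
python3 -m handwheel '[3,4,0,0,0,0,0.5,6,8,0,0,0,0,0.5,9,12,0,0,0,0,0.5,11.6,16.5,0,0,0,0,0.5,11.6,16.5,0,0,0,0,0.5,11.6,16.5,0,0,0,0,0.5,11.6,16.5,0,0,0,0,0.5]'
python3 -m handwheel '[0,0,-4,0,0,0,0.5,0,0,-7,0,0,0,0.5,0,0,-8.2,0,0,0,0.5,0,0,-8.2,0,0,0,0.5,0,0,-8.2,0,0,0,0,0,0,-8.2,0,0,0,0,0,0,-8.2,0,0,0,0,0,0,-8.2,0,0,0,0]' 20
python3 -m handwheel '[0,0,0,0,0,0,0,0,0,0,0,0,0,0,0,0,0,0,0,0,0]'
python3 - <<'E'
from h import *
o=get_obs();print(o['eef_pos'],mf(o['eef_pos'][:2]),o['contact_force'],o['gripper_width'])
E
```

```text
t: 17.4
eef_pos: [0.5687, -0.0776, 0.1373]
tool_rot: [-0.002, -0.074, 0.997, -0.006]
contact_force: [0.1, -0.0, -0.2]
gripper_width: 0.5
t: 18.07
eef_pos: [0.5695, -0.0791, 0.0569]
tool_rot: [-0.001, -0.073, 0.997, -0.007]
contact_force: [-1.2, -5.2, 4.0]
gripper_width: 0.205
t: 18.32
eef_pos: [0.5695, -0.0792, 0.057]
tool_rot: [-0.001, -0.073, 0.997, -0.007]
contact_force: [0.4, -2.4, -4.1]
gripper_width: 0.205
[ 0.56949624 -0.07916891  0.0570207 ] [ 0.0024 -0.0894] [ 0.38119734 -2.42504788 -4.06610743] 0.2047440993692444
```

```bash
python3 -m handwheel '[0,0,0,0,0,0,0.25,0,0,0,0,0,0,0.5,0,0,0,0,0,0,0.5,0,0,0,0,0,0,0.5,0,0,4,0,0,0,0.5,0,0,8,0,0,0,0.5,0,0,8,0,0,0,0.5]'
python3 -m handwheel '[-0.7,4,0,0,0,0,0.5,-1.3,8,0,0,0,0,0.5,-2,12,0,0,0,0,0.5,-2.7,16,0,0,0,0,0.5,-2.9,17.8,0,0,0,0,0.5,-2.9,17.8,0,0,0,0,0.5,-2.9,17.8,0,0,0,0,0.5,-2.9,17.8,0,0,0,0,0.5]'
python3 - <<'E'
from h import *
o=get_obs();print(o['eef_pos'],mf(o['eef_pos'][:2]),(np.array([.54,.0995])-o['eef_pos'][:2])*100)
E
```

```text
t: 18.9
eef_pos: [0.5741, -0.0797, 0.1441]
tool_rot: [0.005, -0.073, 0.997, -0.007]
contact_force: [1.4, -0.6, 1.1]
gripper_width: 0.499
t: 19.57
eef_pos: [0.5453, 0.0973, 0.1442]
tool_rot: [0.005, -0.072, 0.997, -0.008]
contact_force: [-0.0, -0.7, -0.5]
gripper_width: 0.504
[0.54534443 0.09730812 0.14422928] [0.005  0.0887] [-0.53444342  0.21918841]
```

```bash
python3 -m handwheel '[-0.53,0.22,-2,0,0,0,0.5,-0.53,0.22,-4,0,0,0,0.5,-0.53,0.22,-4,0,0,0,0.5,-0.53,0.22,-4,0,0,0,0.5]'
python3 - <<'E'
from h import *
o=get_obs();print(o['eef_pos'],mf(o['eef_pos'][:2]),(np.array([.54,.0995])-o['eef_pos'][:2])*100)
im=read_camera("side");cv2.imwrite("pics/s6.png",cv2.resize(im[150:270,160:320,::-1],None,fx=5,fy=5,interpolation=cv2.INTER_CUBIC))
E
```

```text
t: 19.9
eef_pos: [0.5396, 0.0976, 0.1038]
tool_rot: [0.004, -0.071, 0.997, -0.008]
contact_force: [0.4, -0.2, -0.3]
gripper_width: 0.501
[0.53960814 0.09762649 0.10376284] [-0.0006  0.0898] [0.03918553 0.18735128]
```

View pics/s6.png

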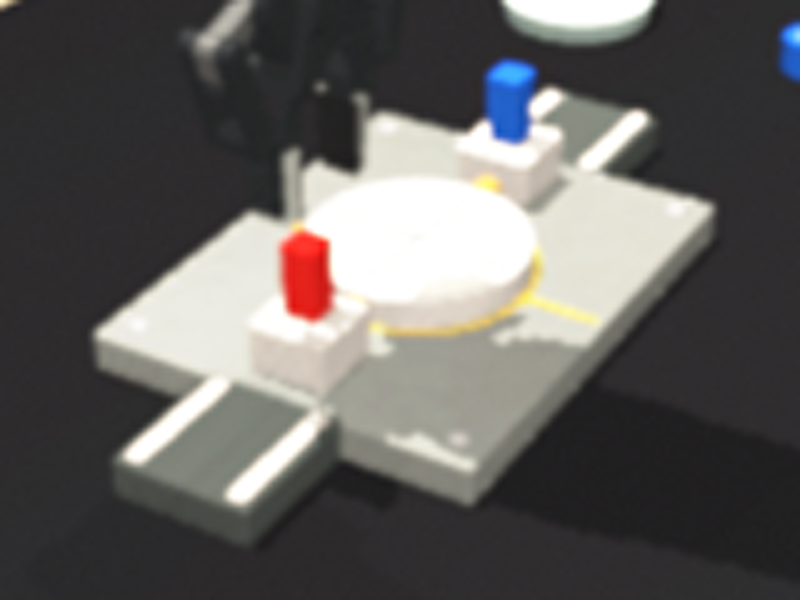

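```bash
python3 -m handwheel '[0.04,0.18,-2,0,0,0,0.5,0.04,0.18,-4.7,0,0,0,0.5,0.04,0.18,-4.7,0,0,0,0.5,0.04,0.18,-4.7,0,0,0,0.5,0.04,0.18,-4.7,0,0,0,0,0.04,0.18,-4.7,0,0,0,0,0.04,0.18,-4.7,0,0,0,0,0.04,0.18,-4.7,0,0,0,0]' 20
python3 -m handwheel '[0,0,0,0,0,0,0,0,0,0,0,0,0,0,0,0,0,0,0,0,0]'
python3 - <<'E'
from h import *
o=get_obs();print(o['eef_pos'],mf(o['eef_pos'][:2]),o['contact_force'],o['gripper_width'])
E
```

```text
t: 20.62
eef_pos: [0.5421, 0.1007, 0.0596]
tool_rot: [0.006, -0.071, 0.997, -0.007]
contact_force: [-1.0, 0.7, 7.4]
gripper_width: 0.206
t: 20.87
eef_pos: [0.5421, 0.1007, 0.0597]
tool_rot: [0.006, -0.071, 0.997, -0.007]
contact_force: [0.9, -0.2, -5.1]
gripper_width: 0.204
[0.54210283 0.10069291 0.05966265] [0.0023 0.0925] [ 0.93020534 -0.15518544 -5.08956449] 0.20366422324204253
```

```bash
python3 -m handwheel '[0,0,0,0,0,0,0.25,0,0,0,0,0,0,0.5,0,0,0,0,0,0,0.5,0,0,0,0,0,0,0.5,0,0,4,0,0,0,0.5,0,0,8,0,0,0,0.6,0,0,8,0,0,0,0.6]'
python3 -m handwheel '[-2,4,0,0,0,0,0.7,-4,8,0,0,0,0,0.7,-6,12,0,0,0,0,0.7,-8,14,0,0,0,0,0.7,-10,14,0,0,0,0,0.7,-10,14,0,0,0,0,0.7,-10,14,0,0,0,0,0.7]'
cat >> look.py <<'E'
h=cv2.cvtColor(im,cv2.COLOR_RGB2HSV).astype(int);H,S,V=h[...,0],h[...,1],h[...,2]
for k,m in dict(red=((H<5)|(H>174))&(S>150)&(V>90),blue=(H>100)&(H<125)&(S>150)&(V>100)).items():
    for c,a in blobs(m,20): 
        if 100<c[1]<300: print(k,c,a,ray("top",[c],.02)[0].round(4),mf(ray("top",[c],.052)[0]))
h=cv2.cvtColor(s,cv2.COLOR_RGB2HSV).astype(int);H,S,V=h[...,0],h[...,1],h[...,2]
o=get_obs();print(o['eef_pos'],o['tool_rot'].round(3),mf(o['eef_pos'][:2]))
E
python3 look.py top7
```

```text
t: 21.45
eef_pos: [0.5466, 0.1014, 0.1465]
tool_rot: [0.012, -0.071, 0.997, -0.006]
contact_force: [1.1, 0.4, -0.1]
gripper_width: 0.605
t: 22.03
eef_pos: [0.4459, 0.2417, 0.1467]
tool_rot: [0.012, -0.072, 0.997, -0.006]
contact_force: [1.0, -0.3, -0.7]
gripper_width: 0.698
[0.0003 0.001 ] (np.float64(0.053080829491487146), np.float64(0.0007990789199855429)) mark now (array([0.55460475, 0.00895229, 0.14942025, 0.05811049]), 123, np.float64(0.001350695691547647))
red [220.1, 187.3] 49 [0.549  0.1047] [0.0031 0.0935]
blue [287.5, 178.0] 42 [ 0.5786 -0.0843] [ 0.004  -0.0921]
blue [373.4, 195.4] 77 [ 0.5323 -0.3263] [-0.0755 -0.3174]
[0.44769635 0.24072243 0.14688585] [ 0.012 -0.07   0.997 -0.006] [-0.0701  0.2451]
```

View pics/top7.png

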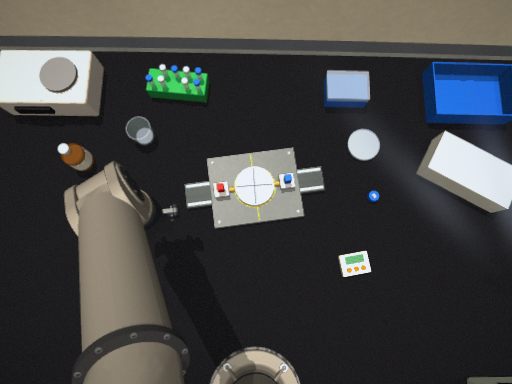

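```bash
python3 - <<'E'
from h import *
for f in("top0","top5"):
    h=cv2.cvtColor(cv2.imread(f"pics/{f}.png"),cv2.COLOR_BGR2HSV).astype(int);H,S,V=h[...,0],h[...,1],h[...,2]
    print(f,blobs(((H<5)|(H>174))&(S>150)&(V>90)))
h=cv2.cvtColor(cv2.imread("pics/top7s.png"),cv2.COLOR_BGR2HSV).astype(int);H,S,V=h[...,0],h[...,1],h[...,2]
print([b for b in blobs(((H<5)|(H>174))&(S>150)&(V>90)) if b[0][1]>150])
E
python3 -m handwheel '[-0.5,3,0,0.6,1.4,0,0.7,-1,6,0,0.6,1.4,0,0.7,-1.8,9.9,0,0.6,1.4,0,0.7,-1.8,9.9,0,0.6,1.4,0,0.7,-1.8,9.9,0,0.6,1.4,0,0.7,-1.8,9.9,-3,0.6,1.4,0,0.7,-1.8,9.9,-6,0.6,1.4,0,0.7,-1.8,9.9,-6,0.6,1.4,0,0.7]'
python3 - <<'E'
from h import *
o=get_obs();print(o['eef_pos'],o['tool_rot'].round(3),(np.array([.4298,.3394])-o['eef_pos'][:2])*100)
im=read_camera("side");cv2.imwrite("pics/s8.png",im[:,:,::-1])
h=cv2.cvtColor(im,cv2.COLOR_RGB2HSV).astype(int);H,S,V=h[...,0],h[...,1],h[...,2]
print([b for b in blobs(((H<5)|(H>174))&(S>150)&(V>90)) if b[0][1]>150])
E
```

```text
top0 [([195.3, 190.7], 51), ([133.1, 228.2], 95)]
top5 [([219.6, 187.4], 45), ([139.7, 214.8], 93)]
[([222.7, 206.0], 78), ([167.8, 296.3], 302)]
t: 22.8
eef_pos: [0.4283, 0.3355, 0.0824]
tool_rot: [-0.003, -0.069, 0.998, -0.003]
contact_force: [-0.7, -1.3, -0.1]
gripper_width: 0.698
[0.42834088 0.33550868 0.08243934] [-0.003 -0.069  0.998 -0.003] [0.14591156 0.38913157]
[([221.3, 204.3], 133), ([168.2, 297.1], 273)]
```

```bash
python3 - <<'E'
from h import *
print(ray("top",[[139.7,214.8]],.02),ray("side",[[167.8,296.3]],.012))
o=get_obs();print((ray("top",[[139.7,214.8]],.02)[0]-[.0013,0.0002]-o['eef_pos'][:2])*100)
E
```

```text
[[0.46827879 0.3240299 ]] [[0.46841178 0.32469218]]
[ 3.77717982 -1.25549233]
```

```bash
python3 -m handwheel '[2,-0.6,0,0,0,0,0.7,3.8,-1.2,0,0,0,0,0.7,3.8,-1.2,0,0,0,0,0.7,3.8,-1.2,-3,0,0,0,0.7,3.8,-1.2,-6,0,0,0,0.7,3.8,-1.2,-7.7,0,0,0,0.7,3.8,-1.2,-7.7,0,0,0,0.7]'
python3 -m handwheel '[0,0,0,0,0,0,0.1,0,0,0,0,0,0,0.1,0,0,0,0,0,0,0.1,0,0,0,0,0,0,0.1,0,0,0,0,0,0,0.1]' 25
python3 - <<'E'
from h import *
o=get_obs();print(o['eef_pos'],o['tool_rot'].round(3))
E
```

```text
t: 23.43
eef_pos: [0.4661, 0.3226, 0.0059]
tool_rot: [-0.004, -0.068, 0.998, -0.004]
contact_force: [-1.0, 0.5, 0.1]
gripper_width: 0.698
t: 23.85
eef_pos: [0.4673, 0.3231, 0.0079]
tool_rot: [-0.002, -0.068, 0.998, -0.003]
contact_force: [-0.9, -1.6, 7.1]
gripper_width: 0.335
[0.46732035 0.32314279 0.00787534] [-0.002 -0.068  0.998 -0.003]
```

```bash
python3 -m handwheel '[0,0,3,0,0,0,0.1,0,0,7,0,0,0,0.1,0,0,11,0,0,0,0.1,1.3,-4,12,0,0,0,0.1,2.6,-8,12,0,0,0,0.1,4,-12,12,0,0,0,0.1,5.3,-16,12,0,0,0,0.1,6.6,-20,12,0,0,0,0.1]'
python3 -m handwheel '[1.5,-3,0,0,0,0,0.1,3,-7,0,0,0,0,0.1,4.3,-10.5,0,0,0,0,0.1,4.3,-10.5,0,0,0,0,0.1,4.3,-10.5,0,0,0,0,0.1,4.3,-10.5,0,0,0,0,0.1]'
python3 - <<'E'
from h import *
o=get_obs();print(o['eef_pos'],o['tool_rot'].round(3),o['gripper_width'],(np.array([.5761,.0123])-o['eef_pos'][:2])*100)
E
```

```text
t: 24.52
eef_pos: [0.533, 0.1248, 0.1292]
tool_rot: [-0.001, -0.068, 0.998, -0.003]
contact_force: [1.0, 1.3, -0.0]
gripper_width: 0.341
t: 25.02
eef_pos: [0.5759, 0.0204, 0.1298]
tool_rot: [-0.001, -0.068, 0.998, -0.002]
contact_force: [-0.2, 0.5, -0.2]
gripper_width: 0.34
[0.57594412 0.02039356 0.12976391] [-0.001 -0.068  0.998 -0.002] 0.34023591258007974 [ 0.01558789 -0.80935634]
```

```bash
python3 -m handwheel '[0,-0.8,0,0,0,0,0.1,0,-0.8,-3,0,0,0,0.1,0,-0.8,-6,0,0,0,0.1,0,-0.8,-7.5,0,0,0,0.1,0,-0.8,-8,0,0,0,0.1,0,-0.8,-8.3,0,0,0,0.1,0,-0.8,-8.3,0,0,0,0.1]'
python3 - <<'E'
from h import *
o=get_obs();print(o['eef_pos'],o['tool_rot'].round(3),o['contact_force'],mf(o['eef_pos'][:2]))
E
```

```text
t: 25.6
eef_pos: [0.5761, 0.0131, 0.047]
tool_rot: [-0.001, -0.069, 0.998, -0.002]
contact_force: [0.1, -0.2, -0.2]
gripper_width: 0.334
[0.57608011 0.01311887 0.04701278] [-0.001 -0.069  0.998 -0.002] [ 0.06494469 -0.1978198  -0.19345291] [0.0228 0.0008]
```

```bash
python3 -m handwheel '[0,0,-0.12,0,0,0,0.1,0,0,-0.25,0,0,0,0.1,0,0,-0.25,0,0,0,0.1]'
python3 -m handwheel '[0,0,0,0,0,0,0.38,0,0,0,0,0,0,0.45,0,0,0,0,0,0,0.55,0,0,0,0,0,0,0.55,0,0,1.5,0,0,0,0.55,0,0,4,0,0,0,0.55,0,0,8,0,0,0,0.55,0,0,10,0,0,0,0.55]'
python3 -m handwheel '[-1.5,-4,0,0,0,0,0.7,-3,-8,0,0,0,0,0.7,-4.5,-12,0,0,0,0,0.7,-6,-16,0,0,0,0,0.7,-8,-20,0,0,0,0,0.7,-10,-22,0,0,0,0,0.7,-10,-22,0,0,0,0,0.7,-10,-22,0,0,0,0,0.7]'
python3 look.py top9
```

```text
t: 25.85
eef_pos: [0.5767, 0.0134, 0.0453]
tool_rot: [-0.0, -0.069, 0.998, -0.002]
contact_force: [0.3, -0.4, -0.8]
gripper_width: 0.341
t: 26.52
eef_pos: [0.578, 0.0132, 0.1487]
tool_rot: [0.002, -0.069, 0.998, -0.002]
contact_force: [0.7, 0.1, 0.6]
gripper_width: 0.547
t: 27.18
eef_pos: [0.4763, -0.209, 0.1489]
tool_rot: [0.001, -0.066, 0.998, -0.002]
contact_force: [1.1, 0.5, 0.2]
gripper_width: 0.703
[0.0005 0.0009] (np.float64(0.05341649894839866), np.float64(0.0008174799904028611)) mark now (array([0.55458086, 0.00901977, 0.1498383 , 0.05812176]), 126, np.float64(0.001354410619690429))
red [253.0, 175.6] 57 [0.584  0.0131] [0.0233 0.0005]
red [220.1, 187.3] 49 [0.549  0.1047] [0.0031 0.0935]
blue [345.3, 103.5] 188 [ 0.8059 -0.2551] [ 0.1972 -0.2889]
blue [287.5, 178.5] 46 [ 0.5772 -0.0843] [ 0.0026 -0.0919]
[ 0.47851374 -0.2061585   0.14885046] [ 0.002 -0.069  0.998 -0.002] [-0.1066 -0.2014]
```

View pics/top9.png

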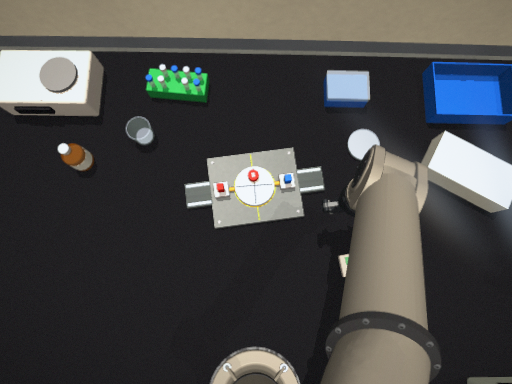

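```bash
python3 - <<'E'
from h import *
for f in ("side0","top7s","top9s"):
    h=cv2.cvtColor(cv2.imread(f"pics/{f}.png"),cv2.COLOR_BGR2HSV).astype(int);H,S,V=h[...,0],h[...,1],h[...,2]
    print(f,[b for b in blobs((H>100)&(H<125)&(S>150)&(V>100)) if b[0][1]>148 and b[0][0]>230])
E
python3 -m handwheel '[2,-4,0,0,0,0,0.7,4,-8,0,0,0,0,0.7,5.25,-12,0,0,0,0,0.7,5.25,-12,-3,0,0,0,0.7,5.25,-12,-6,0,0,0,0.7,5.25,-12,-8,0,0,0,0.7,5.25,-12,-8,0,0,0,0.7]'
python3 - <<'E'
from h import *
o=get_obs();print(o['eef_pos'],o['tool_rot'].round(3),(np.array([.531,-.3265])-o['eef_pos'][:2])*100)
im=read_camera("side");cv2.imwrite("pics/s10.png",cv2.resize(im[100:250,200:400,::-1],None,fx=4,fy=4))
h=cv2.cvtColor(im,cv2.COLOR_RGB2HSV).astype(int);H,S,V=h[...,0],h[...,1],h[...,2]
print([b for b in blobs((H>100)&(H<125)&(S>150)&(V>100)) if b[0][1]>148 and b[0][0]>230])
E
```

```text
side0 [([274.7, 159.4], 94), ([321.1, 160.2], 102)]
top7s [([321.1, 160.1], 102), ([261.3, 168.7], 128)]
top9s [([321.1, 160.1], 102), ([261.3, 168.7], 128)]
t: 27.87
eef_pos: [0.5297, -0.3227, 0.064]
tool_rot: [-0.001, -0.07, 0.998, 0.001]
contact_force: [-0.2, 1.2, -0.3]
gripper_width: 0.698
[ 0.52965466 -0.32266379  0.06401748] [-0.001 -0.07   0.998  0.001] [ 0.13453399 -0.38362136]
[([321.1, 160.1], 102), ([261.3, 168.7], 128)]
```

```bash
python3 -m handwheel '[0.13,-0.38,0,0,0,0,0.7,0.13,-0.38,-2,0,0,0,0.7,0.13,-0.38,-4,0,0,0,0.7,0.13,-0.38,-5.8,0,0,0,0.7,0.13,-0.38,-5.8,0,0,0,0.7]'
python3 -m handwheel '[0,0,0,0,0,0,0.1,0,0,0,0,0,0,0.1,0,0,0,0,0,0,0.1,0,0,0,0,0,0,0.1,0,0,0,0,0,0,0.1]' 25
python3 -m handwheel '[0,0,3,0,0,0,0.1,0,0,7,0,0,0,0.1,0,0,11,0,0,0,0.1,0,4,12,0,0,0,0.1,0,8,12,0,0,0,0.1,0,12,12,0,0,0,0.1,0,16,12,0,0,0,0.1,0,20,12,0,0,0,0.1]'
python3 -m handwheel '[0,4,0,0,0,0,0.1,0,8,0,0,0,0,0.1,0,11,0,0,0,0,0.1,0,12,0,0,0,0,0.1,0,12,0,0,0,0,0.1,0,12,0,0,0,0,0.1]'
python3 - <<'E'
from h import *
g=M-.0250*EX
o=get_obs();print(o['eef_pos'],o['tool_rot'].round(3),o['gripper_width'],(g-o['eef_pos'][:2])*100)
E
```

```text
t: 28.33
eef_pos: [0.532, -0.326, 0.0073]
tool_rot: [-0.001, -0.071, 0.997, 0.001]
contact_force: [-0.5, -0.4, -0.7]
gripper_width: 0.701
t: 28.75
eef_pos: [0.5335, -0.3265, 0.0093]
tool_rot: [0.001, -0.071, 0.997, -0.0]
contact_force: [-0.4, 1.0, 7.3]
gripper_width: 0.336
t: 29.42
eef_pos: [0.5335, -0.1249, 0.1304]
tool_rot: [0.002, -0.071, 0.997, -0.0]
contact_force: [0.9, 0.9, -0.8]
gripper_width: 0.338
t: 29.92
eef_pos: [0.5337, -0.0053, 0.1309]
tool_rot: [0.002, -0.071, 0.997, -0.0]
contact_force: [-0.1, -0.9, 0.4]
gripper_width: 0.335
[ 0.53374204 -0.00526271  0.13093181] [ 0.002 -0.071  0.997 -0.   ] 0.3346664281552279 [-0.47595406  1.04177118]
```

```bash
python3 -m handwheel '[-0.35,1.05,0,0,0,0,0.1,-0.35,1.05,-3,0,0,0,0.1,-0.35,1.05,-6,0,0,0,0.1,-0.35,1.05,-7.5,0,0,0,0.1,-0.35,1.05,-8,0,0,0,0.1,-0.35,1.05,-8.3,0,0,0,0.1,-0.35,1.05,-8.3,0,0,0,0.1]'
python3 - <<'E'
from h import *
o=get_obs();print(o['eef_pos'],o['tool_rot'].round(3),o['contact_force'],mf(o['eef_pos'][:2]))
E
```

```text
t: 30.5
eef_pos: [0.5304, 0.0043, 0.0481]
tool_rot: [0.002, -0.07, 0.998, -0.0]
contact_force: [0.9, -0.3, -0.4]
gripper_width: 0.338
[0.5304338  0.00432162 0.04814095] [ 0.002 -0.07   0.998 -0.   ] [ 0.89352748 -0.31513706 -0.42903864] [-0.0237 -0.001 ]
```

```bash
python3 -m handwheel '[0,0,-0.1,0,0,0,0.1,0,0,-0.23,0,0,0,0.1,0,0,-0.23,0,0,0,0.1]'
python3 -m handwheel '[0,0,0,0,0,0,0.38,0,0,0,0,0,0,0.45,0,0,0,0,0,0,0.55,0,0,0,0,0,0,0.55,0,0,1.5,0,0,0,0.55,0,0,4,0,0,0,0.55,0,0,8,0,0,0,0.55,0,0,10,0,0,0,0.55]'
python3 -m handwheel '[-2,-4,0,0,0,0,0.7,-4,-8,0,0,0,0,0.7,-5,-12,0,0,0,0,0.7,-5,-16,0,0,0,0,0.7,-5,-20,0,0,0,0,0.7,-5,-22,0,0,0,0,0.7,-5,-22,0,0,0,0,0.7,-5,-22,0,0,0,0,0.7]'
python3 look.py top11
python3 - <<'E'
import cv2,numpy as np
a=cv2.imread("pics/top11c.png")[:,:,:];s=cv2.imread("pics/top11s.png")[165:255,175:310]
a=cv2.resize(a,(395,342));s=cv2.resize(s,(395,263),interpolation=cv2.INTER_CUBIC)
cv2.imwrite("pics/fin.png",np.vstack([a,s]))
E
```

```text
t: 30.75
eef_pos: [0.5311, 0.0042, 0.0466]
tool_rot: [0.003, -0.07, 0.998, -0.0]
contact_force: [-0.1, 0.9, -0.7]
gripper_width: 0.333
t: 31.42
eef_pos: [0.5323, 0.004, 0.1498]
tool_rot: [0.004, -0.07, 0.998, -0.0]
contact_force: [1.2, 0.0, -0.3]
gripper_width: 0.549
t: 32.08
eef_pos: [0.4818, -0.2173, 0.1498]
tool_rot: [0.004, -0.068, 0.998, -0.001]
contact_force: [-0.1, 0.6, -0.1]
gripper_width: 0.698
[0.0005 0.0009] (np.float64(0.05347500102315788), np.float64(0.0008287526380315677)) mark now (array([0.55456656, 0.00902669, 0.14978835, 0.05813565]), 129, np.float64(0.0013500467341471514))
red [253.0, 175.6] 57 [0.584  0.0131] [0.0233 0.0005]
red [220.1, 187.4] 47 [0.5487 0.1046] [0.0028 0.0935]
blue [344.9, 103.5] 191 [ 0.8059 -0.2539] [ 0.1973 -0.2878]
blue [287.5, 178.5] 46 [ 0.5772 -0.0843] [ 0.0026 -0.0919]
blue [256.2, 193.1] 57 [0.534  0.0034] [-0.026  -0.0015]
[ 0.48235026 -0.21465115  0.14957225] [ 0.004 -0.071  0.997  0.   ] [-0.104  -0.2103]
```

View pics/fin.png

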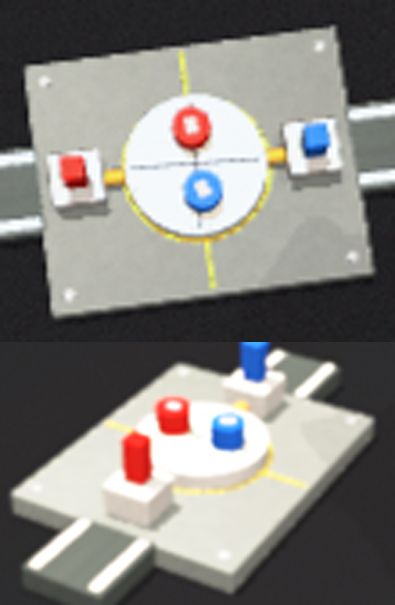

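```bash
python3 -c "
from station import *
print(hand_in())"
```

```text
the job is handed in; nothing more can be done
None
```

The job is handed in at about 32 s of the 210 s, with every step carried out. There was no verdict, so what follows rests on my own checks.

**What I did**
- **Centring:** I tapped the platen from the far side to about 12 mm past the cross. I then tapped it from the near side, which sent it about 4 mm too far, and once more from the far side to finish. It was left free, about 1 mm from the cross.
- **Jaws:** I slid both jaws in with the platen still empty.
- **Samples:** I only ever saw two, red and blue. Red was knocked about 4 cm aside during the run, so I measured it again before picking it up. Both now stand on the platen.

**Last checks, in the mark's frame (top camera)**

| Item | x (mm) | y (mm) |
|---|---|---|
| Platen centre | +0.5 | +0.9 |
| Red sample | +23 | +0.5 |
| Blue sample | −26 | −1.5 |

Both samples are flat and clear of each other in both views. The gripper is away from everything.

**Less certain**
- **Spring tips:** I could not read their travel directly. Jaw travel from the gripper readings, about 73 and 75 mm, suggests each tip is pushed in about 3 to 5 mm. A colour measurement of the posts gave less travel (about 65 and 70 mm). I discounted it because the camera also sees the posts' sides. The right jaw also moved about 2 mm further in when I gripped it a second time, which I kept.
- **Mark position:** The two cameras differ by 3 to 4 mm on the mark's y. I used the top camera for both platen and mark, so that error should mostly cancel.
- **Beaker, dish and timer:** I noticed no contact with them, and they looked unmoved in the earlier full views. I did not measure their positions at the end, when the arm partly hid the dish and timer.

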